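# Crank open the casting rig and eject the boulder

### The arm

A 6-joint arm with a two-finger parallel gripper is mounted at the origin on the work surface. World frame = base frame: x ahead of the robot, y to its left, z up, the work surface at z = 0. Lengths are in mm, angles in rad, forces in N, time in s.
With the tool pointing down it reaches from about 350 to 925 mm from the base axis. Payload 6.4 kg.
Tool frame: the origin (TCP) lies on the centre line of the jaws, within the pads' length; the fingertips stand env.tip_extent ahead of it and the grasp point (between the pads) lies 2 mm behind it (env.tip_extent is the distance from the TCP to the fingertips, in mm); z points along the fingers, y is the line along which they close (so a half turn about z gives the same grasp; the last joint's range is limited). The gripper opens to 85 mm and grips with 20 to 120 N. Pads are 22 mm wide; open, the fingers measure 114 mm over their backs; the gripper's body (76 mm by 85 mm) begins 54 mm behind the grasp point. The pads swing forward as they close: fully open they stand 13 mm farther back than shut.
Start: joints at [-1.431, 0.245, 1.558, -0, 1.339, -0.174], TCP at [200.644, -618.269, 248.29] pointing down, gripper open.
Joint ranges: [-3.13, 3.13], [-1.02, 2.26], [0.13, 2.54], [-0.95, 4.09], [0.21, 2.88], [-2.74, 2.74]. Speed limits (rad/s): [2.57, 2.57, 3.14, 3.14, 3.14, 3.14].

### API

Orientations are given as a rotation vector (axis times angle).
In Python, from cell import env gives the robot as it stands. The module is installed in compiled form; this text tells all that it offers.
- The arm moves only by the tool drive_tool, never from a script. Its argument "deltas" is a list of rows, each a list of 3 entries, a list of its own where there are three numbers: the turn, a rotation vector about the tool's x, y, z in rad, then the shift along the tool's x, y, z in mm, then the closure, from -1 (fully open) to 1 (shut). In form: [[[rx, ry, rz], [tx, ty, tz], claw], ...]. A call has 1 to 8 rows; each row is the pose to reach, as a shift and turn from the pose commanded when the call began, along the tool's axes at that moment; what a row does not reach only later rows make up. A row lasts 1/12 s, in which the tool goes at most 41.7 mm and 7.16 degrees, less where a joint would pass 70% of its speed; a pose out of reach is approached as far as the arm can. A call with a gripper value outside its range is refused whole. The fingers move at their own pace and stop on an object; the grip force is fixed at half the most. Time passes only in rows, so rows that repeat a pose let the fingers close. It gives the time, the measured TCP pose, the force, the opening and the grip force at its end, in the units of the state.
- env.state(): the state, without advancing time (a new reading comes with each control period).
- env.get_image(name): name is "scene" or "top" or "wrist"; returns the picture (480x640x3 uint8, red, green, blue); there is no depth.
- env.camera_info(name): a dict with "fx", "fy", "cx", "cy" (pixels), "k1" (the pictures are not rectified: a ray, as slopes to the right and down, at radius r is drawn at 1 + k1 r^2 times it, then the intrinsics apply), "view" (4x4, takes a point from world to camera coordinates). Camera axes: x right, y down, z forward; pixel columns grow to the right and rows downward; lengths in mm; the calibration is good to about 2 mm. A picture is of the moment at which its call begins: read the wrist's pose just before it. camera_info takes no time and is no camera call; for the wrist camera it gives the pose at the moment of the call.
- env.sign_off(): hands the job in; it is judged then, once.
The state is a dict: "t": time; "qpos": joint angles; "joint_vel": joint speeds; "tau": joint torques, N m; "tcp_pos": TCP position; "tcp_rot": TCP orientation; "ft_force": force on the tool from outside, world axes, zero at the start; "torque": the same for the moment, N m; "grip_width": opening from 0.0 (shut) to 1.0 (fully open); "grasp_force": force on a finger pad.
Only numpy, scipy, OpenCV 4.12 (cv2) and the standard library are available. Lean on these libraries where they do the work, as an engineer would, in place of code of your own. Each camera call takes 0.05 s, during which the arm holds its last target. There are 200 camera calls.

### The job

A blue boulder for the moon set has been cast in the small mould rig. Push the spoked capstan round, hand over hand, a good full turn until you feel its stop, so that the red gate is fully raised; never lean hard on the stop. Then press the yellow ejector slide fully in so that the boulder drops into the black tray, let the slide spring back out, and leave the other things on the table alone.

Things in the scene. Friction and masses are not known exactly. Their poses are not given: they have to be found in the camera images.
- rig: Grey casting rig, bolted down; base plate x -115 to 185, y +-65, 12 high (mm, rig frame, as below). Origin on the table under the mould's centre; x runs from the yellow ejector pad through the mould and gate to the tray, y towards the capstan, z up. Blue gearbox x 11 to 61, y +-44, z 125 to 185; a rack bar 10 wide rises from it at x 48, y 0, to z 214 (shut) or 259 (open).
- mould_mouth (a point): Middle of the floor edge at the mouth of the aluminium mould channel, rig (53, 0, 30) mm. Channel x -45 to 53, inner width 42, outer y +-33, floor z 30, roofed by a clear guard (top z 69). Gate at x 48 between two posts at y +-38.
- tray (a point): Centre of the black tray's floor, rig (114, 0, 12) mm. Inside x 53 to 175, y +-59, floor z 12, rim z 38.
- capstan: Capstan, origin at its hub's centre, rig (35, 110, 155) mm. Axle along rig y: four spokes 12 dia, 90 degrees apart, move in the upright plane y = 110; balls 24 dia centred 100 from the axle; hub 40 dia. To raise the gate its TOP goes towards rig +x, 7.5 rad from the shut end to a firm stop (starts 0 to 0.85 rad on). Rubs with 0.3 N m, stays where left; not to be pushed over 60 N.
- red_ball (a point): Centre of the one red ball on the capstan, 100 mm from the axle (the other three balls are black). At the shut end this spoke leans 40 degrees from upright towards rig -x. A level push on a ball that still leans towards the push binds by friction: follow its arc, or take a spoke near upright.
- gate_lip (a point): Middle of the lower edge of the red gate plate (42 wide, 32 high, 6 thick). Rig z 32 mm shut; rises 6 mm per radian of the capstan to 77 mm at the stop.
- ejector_pad (a point): Centre of the outer face of the yellow ejector pad, an upright plate 46 wide, 46 high, 10 thick; rig (-110, 0, 60) mm at rest, top at z 83. Slides 62 mm towards rig +x against a spring (2.4 N at first, 7.4 N at the end, 0.4 N rubbing), springs back by itself. The boulder tips out of the mouth in the last third of the travel.
- boulder: Blue cast boulder, rough block 36 x 37 x 28 mm, about 60 g, origin at its centre. Starts in the mould at rig (20, 0, 44) mm, behind the gate. It must not be squeezed against the gate with more than 10 N.
- rocket: Bystander: silver model rocket 205 mm tall on three red fins (about 130 mm across), origin on the table under its centre.
- jar: Bystander: white paint jar, 52 dia, 60 high, origin under its centre.
- tin: Bystander: putty tin, 68 dia, 50 high, origin under its centre.
- rock_a: Bystander: grey finished rock, 36 x 37 x 28 mm, origin at its centre.
- rock_b: Bystander: another grey finished rock, same size.
- brush: Bystander: brush 180 mm long, lying flat.

How it is judged:
By the outcome, as a careful person would: the job done as asked, in the order asked, and still so for the second after the job is handed in, with the robot touching nothing.
It also fails if it takes over 72 s, if anything falls off the work surface, if the arm or the gripper's body presses on something with over 40 N, if the wrist force passes 120 N, or if a joint passes its speed limit or range.

## Working session

There is one attempt and no reset: what is moved stays moved. The work goes in short steps, Python scripts to look and compute and a tool call to move; the robot and the scene stay as the last step left them, time stands still between calls to the robot, and variables do not carry over. Pictures are saved under pics/ and viewed, at most 10 in all, crops included, and the job is handed in when it is done.

Besides the shell and the picture viewer there is one more tool, called after "Request:" as a command line: name --argument value ..., lists and objects as JSON in quotes. drive_tool: Moves the arm, as the interface text tells. Its arguments: {"type":"object","properties":{"deltas":{"type":"array"}},"required":["deltas"]}

```bash
mkdir -p pics
cat > h.py <<'E'
import numpy as np,cv2
from scipy.spatial.transform import Rotation as R
from cell import env
def ray(ci,u,v):
    xd=np.array([(u-ci['cx'])/ci['fx'],(v-ci['cy'])/ci['fy']]);x=xd.copy()
    for _ in range(30): x=xd/(1+ci['k1']*(x@x))
    V=np.array(ci['view']);d=V[:3,:3].T@np.r_[x,1];o=-V[:3,:3].T@V[:3,3]
    return o,d/np.linalg.norm(d)
def plane(ci,u,v,z):
    o,d=ray(ci,u,v);return o+d*(z-o[2])/d[2]
def tri(c1,p1,c2,p2):
    o1,d1=ray(c1,*p1);o2,d2=ray(c2,*p2)
    s=np.linalg.lstsq(np.c_[d1,-d2],o2-o1,rcond=None)[0]
    a=o1+s[0]*d1;b=o2+s[1]*d2;return (a+b)/2,np.linalg.norm(a-b)
def proj(ci,p):
    V=np.array(ci['view']);q=V[:3,:3]@np.array(p)+V[:3,3];x=q[:2]/q[2];x=x*(1+ci['k1']*(x@x))
    return np.array([x[0]*ci['fx']+ci['cx'],x[1]*ci['fy']+ci['cy']])
def blobs(im,col,amin=30):
    h=cv2.cvtColor(im,cv2.COLOR_RGB2HSV)
    H,S,V=[h[...,i].astype(int) for i in range(3)]
    m={'red':((H<8)|(H>172))&(S>130)&(V>60),'yellow':(H>20)&(H<35)&(S>120)&(V>80),'blue':(H>100)&(H<125)&(S>110)&(V>40),'black':V<45}[col]
    n,l,st,c=cv2.connectedComponentsWithStats(m.astype(np.uint8))
    return [(c[i].round(1).tolist(),st[i].tolist()) for i in range(1,n) if st[i,4]>=amin]
E
python3 - <<'E'
from h import *
s=env.state();print(s,env.tip_extent)
for n in('scene','top'):
    im=env.get_image(n);cv2.imwrite(f'pics/{n}0.png',im[...,::-1]);ci=env.camera_info(n)
    print(n,ci)
    for c in('red','yellow','blue'):print(c,blobs(im,c))
E
```

```text
{'t': 0.0, 'qpos': array([-1.43108713e+00,  2.45807967e-01,  1.55903238e+00,  2.47634006e-05,
        1.33868405e+00, -1.74108381e-01]), 'joint_vel': array([ 0.00074376, -0.00147664, -0.00036182, -0.00045355, -0.00262335,
        0.0009876 ]), 'tau': array([ 1.84244360e-03, -4.29507101e+01, -3.26125002e+01, -7.57714906e-05,
        5.23901690e-03, -1.91850290e-05]), 'tcp_pos': array([ 200.58113135, -617.72262455,  247.17431589]), 'tcp_rot': array([-3.10109243e+00, -4.90612626e-01, -8.99729651e-05]), 'ft_force': array([-0.14664955, -0.11661512,  0.56454288]), 'torque': array([ 0.01246832, -0.00038824,  0.00996927]), 'grasp_force': 0.0, 'grip_width': 0.999137317525193} 17.0
scene {'fx': 512.1058790379269, 'fy': 512.1058790379269, 'cx': 317.84860518559515, 'cy': 236.11919149579654, 'k1': -0.06571742907618927, 'view': array([[ 8.52457567e-02,  9.96320220e-01, -8.89830072e-03,
        -3.14725405e+01],
       [ 7.48623091e-01, -6.99409266e-02, -6.59296393e-01,
        -3.45566482e+02],
       [-6.57492683e-01,  4.95407465e-02, -7.51830490e-01,
         1.40194718e+03],
       [ 0.00000000
[... 1803 characters left out ...]
21, 7, 60]), ([207.6, 148.1], [203, 146, 10, 5, 30]), ([393.6, 205.5], [385, 203, 18, 6, 67]), ([415.0, 236.3], [412, 227, 6, 21, 76]), ([223.6, 237.1], [218, 232, 12, 12, 105]), ([631.8, 243.1], [623, 234, 17, 18, 225])]
yellow [([630.6, 283.6], [619, 275, 21, 18, 271]), ([301.4, 310.9], [291, 307, 22, 9, 116])]
blue [([314.2, 52.4], [0, 0, 640, 117, 67619]), ([554.9, 117.4], [542, 108, 28, 19, 301]), ([420.3, 119.4], [415, 115, 12, 10, 94]), ([266.2, 134.8], [257, 120, 20, 28, 363]), ([86.7, 135.6], [79, 127, 18, 17, 156]), ([290.5, 152.4], [286, 146, 9, 13, 66]), ([87.3, 157.1], [79, 150, 17, 15, 224]), ([286.1, 237.7], [263, 222, 47, 31, 1032]), ([631.1, 263.9], [621, 255, 19, 18, 263])]
```

View pics/scene0.png

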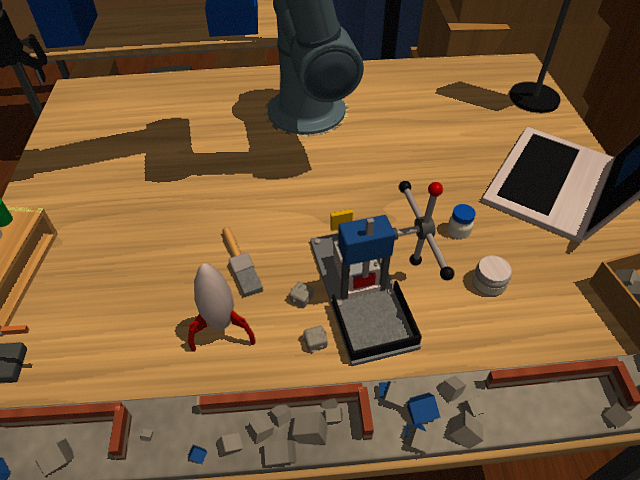

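View pics/top0.png

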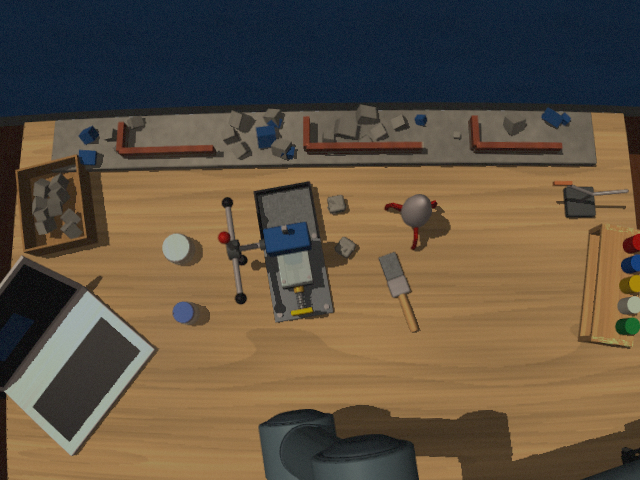

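The scene view shows the rig in the middle, with the red ball at (436,188), hub near (425,229), yellow pad at (341,218) and tray around (375,322). In the top view the red ball is at (224,237), hub near (234,250), pad at (301,311) and gearbox at (286,238).

Run:
```python
from h import *
S=env.camera_info('scene');T=env.camera_info('top')
P={}
for n,a,b in[('red',(435.7,188.2),(223.6,237.1)),('hub',(425,229),(234,250)),('b1',(405,187),(241,298)),('b2',(447,273),(227.5,202)),('pad',(340.6,210.5),(301.4,310.9)),('low',(416,260),(242,260))]:
    P[n],e=tri(S,a,T,b);print(n,P[n].round(1),round(e,1))
# gearbox top corners in top view, z=185; use minAreaRect of blue
im=cv2.imread('pics/top0.png')[...,::-1].copy()
h=cv2.cvtColor(im,cv2.COLOR_RGB2HSV);m=((h[...,0]>100)&(h[...,0]<125)&(h[...,1]>110)&(h[...,2]>40)).astype(np.uint8)
m[:215]=0;m[260:]=0;m[:,:255]=0;m[:,320:]=0
c=cv2.boxPoints(cv2.minAreaRect(np.argwhere(m)[:,::-1].astype(np.float32)))
print('gb',[plane(T,*p,185).round(0)[:2] for p in c])
mm=(plane(T,*c.mean(0),185)).round(1);print(mm)
# fit: yaw + origin LSQ
from scipy.optimize import least_squares
def rig(p,q): c,s=np.cos(p[2]),np.sin(p[2]);return np.array([p[0]+c*q[0]-s*q[1],p[1]+s*q[0]+c*q[1],q[2]])
def f(p):
    r=[]
    mid=(P['b1']+P['b2'])/2
    r+=list((rig(p,(35,110,155))-P['hub'])[:2])+list((rig(p,(35,110,155))-mid)[:2])
    r+=list((rig(p,(-105,0,83))-P['pad'])[:2])
    n=np.array([-np.sin(p[2]),np.cos(p[2])])
    for k in('red','b1','b2'): r.append(n@(P[k][:2]-p[:2])-110)
    return r
s=least_squares(f,[600,60,0.15]);p=s.x;print(p,np.round(s.fun,1))
hub=rig(p,(35,110,155));print('hub',hub)
for k in('red','b1','b2','low'):
    d=P[k]-hub;x=d[0]*np.cos(p[2])+d[1]*np.sin(p[2]);print(k,x,d[2],np.degrees(np.arctan2(x,d[2])),np.hypot(x,d[2]))
# tray corners check by projection; reproject
for q in[(35,110,155),(-105,0,83),(53,59,38),(175,59,38),(175,-59,38),(53,-59,38),(-115,65,12),(-115,-65,12),(48,0,214),(48,0,225)]:
    w=rig(p,q);print(q,w.round(0),proj(S,w).round(0),proj(T,w).round(0))
for n,a,z in[('jar',(184,313),60),('tin',(176,249),50),('tinC',(176,249),50)]:print(n,plane(T,*a,z).round(0))
```

```text
red [601.5 172.4 257.6] 1.0
hub [594.  171.6 151.1] 2.7
b1 [496.2 154.  162.9] 2.3
b2 [693.4 186.7 151. ] 1.9
pad [474.3  37.8  88.2] 0.5
low [586.9 170.3  54.4] 2.6
gb [array([629., 110.]), array([644.,  24.]), array([596.,  15.]), array([581., 101.])]
[612.4  62.1 185. ]
[5.78096606e+02 5.62363147e+01 1.67763922e-01] [ 0.3 -1.1 -0.6  0.2  0.3  0.9  0.6  0.  -0.7]
hub [594.2376377  170.53621445 155.        ]
red 7.506081522961999 102.57832555315827 4.185110792569216 102.85258447466974
b1 -99.43666363489437 7.933159968490372 -85.43854492960747 99.7526195241247
b2 100.4988408123014 -4.012525337027796 92.28638182128734 100.57891113049786
low -7.252861027839029 -100.61896746823868 -175.87711102586857 100.88003076656757
(35, 110, 155) [594. 171. 155.] [424. 228.] [234. 249.]
(-105, 0, 83) [475.  39.  83.] [341. 212.] [301. 311.]
(53, 59, 38) [621. 123.  38.] [394. 281.] [264. 246.]
(175, 59, 38) [741. 144.  38.] [417. 335.] [256. 193.]
(175, -59, 38) [760.  27.  38.] [353. 351.] [308. 183.]
(53, -59, 38) [640.   7.  38.] [334. 294.] [317. 236.]
(-115, 65, 12) [454. 101.  12.] [368. 226.] [275. 322.]
(-115, -65, 12) [476. -27.  12.] [309. 238.] [333. 312.]
(48, 0, 214) [625.  64. 214.] [369. 222.] [284. 228.]
(48, 0, 225) [625.  64. 225.] [370. 217.] [283. 227.]
jar [472. 293.  60.]
tin [613. 318.  50.]
tinC [613. 318.  50.]
```

The rig pose is settled: origin (578, 56), yaw 0.168. The red spoke is about 4° past upright. I'll use the closed fingers pointing down, pushing each spoke from upright to about 90° past it. First I lift and cross over.

Request:
drive_tool --deltas '[[[0, 0, 0], [0, 0, -41], 1], [[0, 0, 0], [0, 0, -82], 1], [[0, 0, 0.146], [583, -634, -82], 1], [[0, 0, 0.146], [583, -634, -82], 1], [[0, 0, 0.146], [583, -634, -82], 1], [[0, 0, 0.146], [583, -634, -82], 1], [[0, 0, 0.146], [583, -634, -82], 1], [[0, 0, 0.146], [583, -634, -82], 1]]'

```text
t: 0.77
tcp_pos: [305.1, -388.9, 329.7]
tcp_rot: [-3.13, -0.262, 0.0]
ft_force: [0.2, -0.2, 0.1]
grip_width: 0.003
grasp_force: 0.0
```

```bash
cat >> h.py <<'E'
HUB=np.array([594.24,170.54,155]);YAW=0.1678
CS=np.array([np.cos(YAW),np.sin(YAW)]);SN=np.array([-np.sin(YAW),np.cos(YAW)])
def rel():  # tip in hub-relative rig axes, yaw error
    s=env.state();d=s['tcp_pos']-HUB;M=R.from_rotvec(s['tcp_rot']).as_matrix()
    return np.array([d[:2]@CS,d[:2]@SN,d[2]-17]),s,M
def todo(*targets):
    p,s,M=rel();print('t',round(s['t'],2),'tip',p.round(1),'F',s['ft_force'].round(1),'q',s['qpos'].round(2))
    # final orientation wanted: x along rig x, z down
    W=np.column_stack([np.r_[CS,0],np.r_[-np.array(SN),0],[0,0,-1]])
    print('turn',R.from_matrix(M.T@W).as_rotvec().round(3))
    for t in targets:
        dw=np.r_[(t[0]-p[0])*CS+(t[1]-p[1])*SN,t[2]-p[2]];print(t,(M.T@dw).round(1))
E
python3 -c "
from h import *
todo((-35,0,158),(-35,0,70))"
```

```text
t 0.77 tip [-378.5 -503.3  157.7] F [ 0.2 -0.2  0.1] q [-1.14 -0.19  1.85  0.    1.48  0.27]
turn [-0.001  0.    -0.001]
(-35, 0, 158) [ 3.432e+02 -5.035e+02  1.000e-01]
(-35, 0, 70) [ 343.2 -503.4   88.1]
```

Request:
drive_tool --deltas '[[[0, 0, 0], [343, -503, 0], 1], [[0, 0, 0], [343, -503, 0], 1], [[0, 0, 0], [343, -503, 0], 1], [[0, 0, 0], [343, -503, 0], 1], [[0, 0, 0], [343, -503, 0], 1], [[0, 0, 0], [343, -503, 0], 1], [[0, 0, 0], [343, -503, 0], 1], [[0, 0, 0], [343, -503, 0], 1]]'

```text
t: 1.43
tcp_pos: [444.1, -86.0, 330.1]
tcp_rot: [3.13, 0.263, 0.0]
ft_force: [1.0, -0.9, -0.6]
grip_width: 0.001
grasp_force: 0.0
```

```bash
python3 -c "
from h import *
todo((-35,0,158),(-35,0,70))"
```

```text
t 1.43 tip [-190.8 -227.8  158.1] F [ 1.  -0.9 -0.6] q [-0.44 -0.3   1.94 -0.    1.5   0.96]
turn [ 0. -0. -0.]
(-35, 0, 158) [ 1.558e+02 -2.279e+02  1.000e-01]
(-35, 0, 70) [ 155.8 -227.9   88.1]
```

Request:
drive_tool --deltas '[[[0, 0, 0], [156, -228, 0], 1], [[0, 0, 0], [156, -228, 0], 1], [[0, 0, 0], [156, -228, 0], 1], [[0, 0, 0], [156, -228, 0], 1], [[0, 0, 0], [156, -228, 0], 1], [[0, 0, 0], [156, -228, 0], 1], [[0, 0, 0], [156, -228, 0], 1], [[0, 0, 0], [156, -228, 30], 1]]'

```text
t: 2.1
tcp_pos: [563.4, 167.2, 305.8]
tcp_rot: [-3.128, -0.271, -0.018]
ft_force: [0.8, -0.6, 0.7]
grip_width: 0.0
grasp_force: 0.0
```

Request:
drive_tool --deltas '[[[0, 0, 0], [0, 0, 20], 1], [[0, 0, 0], [0, 0, 40], 1], [[0, 0, 0], [0, 0, 50], 1], [[0, 0, 0], [0, 0, 50], 1]]'

```text
t: 2.43
tcp_pos: [558.0, 162.6, 246.9]
tcp_rot: [-3.131, -0.263, 0.01]
ft_force: [-0.4, -0.3, -0.1]
grip_width: -0.001
grasp_force: 0.0
```

Run:
```python
from h import *
im=env.get_image('scene');cv2.imwrite('pics/s1.png',cv2.resize(im[130:370,260:520,::-1],None,fx=2.3,fy=2.3))
todo((4,0,78),(-35,0,70))
```

```text
t 2.48 tip [-36.1  -1.9  77.1] F [-0.7  0.3  0.1] q [ 0.09  0.09  1.73 -0.    1.32  1.49]
turn [-0.     0.003 -0.   ]
(4, 0, 78) [40.1 -1.9 -1. ]
(-35, 0, 70) [ 1.1 -1.9  7.1]
```

View pics/s1.png

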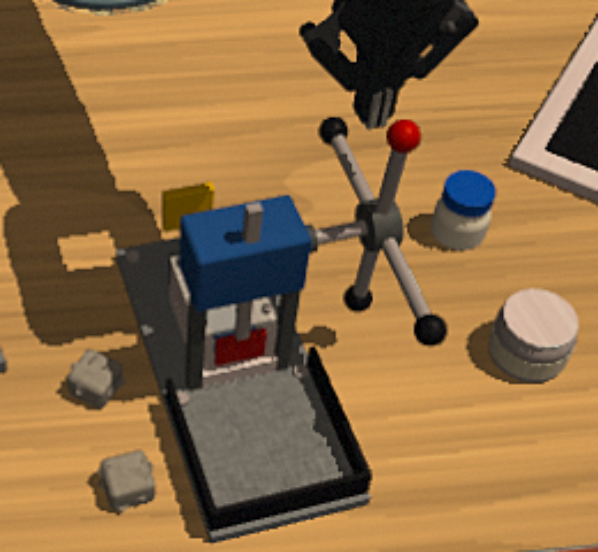

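The fingertips are just behind the red ball (crop 403,135) with the gate still shut. Now I push along the arc.

Request:
drive_tool --deltas '[[[0, 0, 0], [12, -2, 0], 1], [[0, 0, 0], [24, -2, -1], 1], [[0, 0, 0], [36, -2, -1], 1], [[0, 0, 0], [48, -2, 1], 1], [[0, 0, 0], [56, -2, 3], 1], [[0, 0, 0], [64, -2, 7], 1], [[0, 0, 0], [71, -2, 12], 1], [[0, 0, 0], [77, -2, 17], 1]]'

```text
t: 3.15
tcp_pos: [636.7, 177.8, 234.6]
tcp_rot: [-3.13, -0.263, -0.005]
ft_force: [-2.9, 0.8, 3.4]
grip_width: 0.001
grasp_force: 2.4
```

```bash
python3 -c "
from h import *
todo((54,0,44),(67,0,4))"
```

```text
t 3.15 tip [43.1  0.  62.6] F [-2.9  0.8  3.4] q [0.1  0.28 1.54 0.   1.32 1.5 ]
turn [ 0.    -0.003 -0.   ]
(54, 0, 44) [10.9  0.  18.7]
(67, 0, 4) [23.7  0.  58.7]
```

Request:
drive_tool --deltas '[[[0, 0, 0], [8, 0, 8], 1], [[0, 0, 0], [13, 0, 16], 1], [[0, 0, 0], [18, 0, 26], 1], [[0, 0, 0], [22, 0, 36], 1], [[0, 0, 0], [25, 0, 46], 1], [[0, 0, 0], [26, 0, 54], 1], [[0, 0, 0], [26, 0, 60], 1], [[0, 0, 0], [26, 0, 60], 1]]'

```text
t: 3.82
tcp_pos: [662.8, 181.9, 173.3]
tcp_rot: [-3.131, -0.263, -0.007]
ft_force: [2.4, -0.0, 2.6]
grip_width: -0.001
grasp_force: 1.1
```

```bash
python3 -c "
from h import *
todo((67,0,130),(-36,0,130),(-36,0,77))"
```

```text
t 3.82 tip [69.5 -0.2  1.3] F [ 2.4 -0.   2.6] q [ 0.1   0.4   1.51 -0.    1.23  1.51]
turn [ 0.    -0.005 -0.   ]
(67, 0, 130) [  -1.9   -0.2 -128.7]
(-36, 0, 130) [-104.9   -0.2 -129.2]
(-36, 0, 77) [-105.2   -0.2  -76.2]
```

Request:
drive_tool --deltas '[[[0, 0, 0], [0, 0, -41], 1], [[0, 0, 0], [0, 0, -82], 1], [[0, 0, 0], [0, 0, -123], 1], [[0, 0, 0], [-10, 0, -136], 1], [[0, 0, 0], [-45, 0, -136], 1], [[0, 0, 0], [-80, 0, -136], 1], [[0, 0, 0], [-103, 0, -125], 1], [[0, 0, 0], [-103, 0, -90], 1]]'

```text
t: 4.48
tcp_pos: [559.5, 164.9, 268.8]
tcp_rot: [3.13, 0.264, 0.017]
ft_force: [1.0, 0.5, 0.9]
grip_width: -0.001
grasp_force: 0.0
```

```bash
python3 -c "
from h import *
todo((-36,0,77))"
```

```text
t 4.48 tip [-35.2   0.3  96.8] F [1.  0.5 0.9] q [ 0.09  0.07  1.72 -0.    1.34  1.49]
turn [ 0.001 -0.011  0.001]
(-36, 0, 77) [-1.1  0.2 19.8]
```

Request:
drive_tool --deltas '[[[0, 0, 0], [4, 0, 12], 1], [[0, 0, 0], [18, 0, 13], 1], [[0, 0, 0], [31, 0, 12], 1], [[0, 0, 0], [44, 0, 13], 1], [[0, 0, 0], [54, 0, 15], 1], [[0, 0, 0], [63, 0, 19], 1], [[0, 0, 0], [71, 0, 25], 1], [[0, 0, 0], [77, 0, 30], 1]]'

```text
t: 5.15
tcp_pos: [636.1, 177.6, 232.5]
tcp_rot: [3.13, 0.263, -0.002]
ft_force: [-3.9, -1.6, 1.1]
grip_width: 0.002
grasp_force: 2.3
```

Request:
drive_tool --deltas '[[[0, 0, 0], [8, 0, 8], 1], [[0, 0, 0], [13, 0, 16], 1], [[0, 0, 0], [18, 0, 26], 1], [[0, 0, 0], [22, 0, 36], 1], [[0, 0, 0], [25, 0, 46], 1], [[0, 0, 0], [26, 0, 54], 1], [[0, 0, 0], [26, 0, 60], 1], [[0, 0, 0], [26, 0, 60], 1]]'

```text
t: 5.82
tcp_pos: [662.5, 182.0, 173.3]
tcp_rot: [-3.13, -0.263, -0.006]
ft_force: [2.1, 0.4, 1.7]
grip_width: 0.003
grasp_force: 1.0
```

Run:
```python
from h import *
im=env.get_image('scene');cv2.imwrite('pics/s2.png',cv2.resize(im[130:370,260:520,::-1],None,fx=2.3,fy=2.3))
todo((67,0,0))
```

```text
t 5.87 tip [68.5 -0.1  1.4] F [0.9 0.3 2.3] q [ 0.1   0.4   1.51 -0.    1.23  1.51]
turn [ 0.    -0.002 -0.   ]
(67, 0, 0) [-1.5 -0.1  1.4]
```

View pics/s2.png

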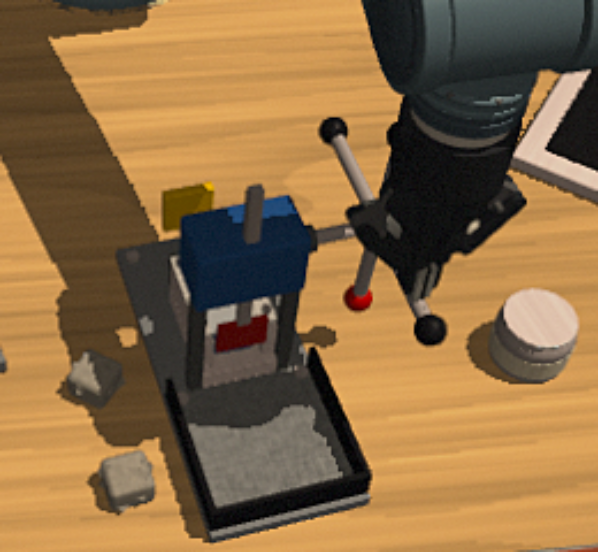

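The red ball is now at the bottom (crop 358,298) and the gate is partly raised (crop 243,333). I'll repeat the stroke twice more.

Request:
drive_tool --deltas '[[[0, 0, 0], [0, 0, -41], 1], [[0, 0, 0], [0, 0, -82], 1], [[0, 0, 0], [0, 0, -123], 1], [[0, 0, 0], [-10, 0, -136], 1], [[0, 0, 0], [-45, 0, -136], 1], [[0, 0, 0], [-80, 0, -136], 1], [[0, 0, 0], [-103, 0, -125], 1], [[0, 0, 0], [-103, 0, -90], 1]]'

```text
t: 6.53
tcp_pos: [559.0, 165.0, 268.8]
tcp_rot: [-3.13, -0.264, -0.016]
ft_force: [1.5, 0.4, 0.7]
grip_width: 0.008
grasp_force: 0.0
```

Request:
drive_tool --deltas '[[[0, 0, 0], [4, 0, 12], 1], [[0, 0, 0], [18, 0, 13], 1], [[0, 0, 0], [31, 0, 12], 1], [[0, 0, 0], [44, 0, 13], 1], [[0, 0, 0], [54, 0, 15], 1], [[0, 0, 0], [63, 0, 19], 1], [[0, 0, 0], [71, 0, 25], 1], [[0, 0, 0], [77, 0, 30], 1]]'

```text
t: 7.2
tcp_pos: [635.9, 177.7, 232.6]
tcp_rot: [3.131, 0.263, -0.003]
ft_force: [-4.6, -0.2, 2.5]
grip_width: 0.001
grasp_force: 2.3
```

Request:
drive_tool --deltas '[[[0, 0, 0], [8, 0, 8], 1], [[0, 0, 0], [13, 0, 16], 1], [[0, 0, 0], [18, 0, 26], 1], [[0, 0, 0], [22, 0, 36], 1], [[0, 0, 0], [25, 0, 46], 1], [[0, 0, 0], [26, 0, 54], 1], [[0, 0, 0], [26, 0, 60], 1], [[0, 0, 0], [26, 0, 60], 1]]'

```text
t: 7.87
tcp_pos: [662.4, 182.0, 173.3]
tcp_rot: [-3.13, -0.263, -0.006]
ft_force: [1.8, 0.4, 2.3]
grip_width: 0.002
grasp_force: 1.0
```

Request:
drive_tool --deltas '[[[0, 0, 0], [0, 0, -41], 1], [[0, 0, 0], [0, 0, -82], 1], [[0, 0, 0], [0, 0, -123], 1], [[0, 0, 0], [-10, 0, -136], 1], [[0, 0, 0], [-45, 0, -136], 1], [[0, 0, 0], [-80, 0, -136], 1], [[0, 0, 0], [-103, 0, -125], 1], [[0, 0, 0], [-103, 0, -90], 1]]'

```text
t: 8.53
tcp_pos: [559.2, 165.0, 268.8]
tcp_rot: [3.13, 0.264, 0.016]
ft_force: [1.1, 0.3, 1.1]
grip_width: -0.005
grasp_force: 0.0
```

Request:
drive_tool --deltas '[[[0, 0, 0], [4, 0, 12], 1], [[0, 0, 0], [18, 0, 13], 1], [[0, 0, 0], [31, 0, 12], 1], [[0, 0, 0], [44, 0, 13], 1], [[0, 0, 0], [54, 0, 15], 1], [[0, 0, 0], [63, 0, 19], 1], [[0, 0, 0], [71, 0, 25], 1], [[0, 0, 0], [77, 0, 30], 1]]'

```text
t: 9.2
tcp_pos: [636.0, 177.7, 232.5]
tcp_rot: [3.13, 0.263, -0.003]
ft_force: [-3.4, -0.5, 1.9]
grip_width: -0.001
grasp_force: 2.3
```

Request:
drive_tool --deltas '[[[0, 0, 0], [8, 0, 8], 1], [[0, 0, 0], [13, 0, 16], 1], [[0, 0, 0], [18, 0, 26], 1], [[0, 0, 0], [22, 0, 36], 1], [[0, 0, 0], [25, 0, 46], 1], [[0, 0, 0], [26, 0, 54], 1], [[0, 0, 0], [26, 0, 60], 1], [[0, 0, 0], [26, 0, 60], 1]]'

```text
t: 9.87
tcp_pos: [662.5, 182.0, 173.3]
tcp_rot: [-3.13, -0.263, -0.006]
ft_force: [1.5, 0.7, 2.2]
grip_width: -0.001
grasp_force: 0.9
```

Request:
drive_tool --deltas '[[[0, 0, 0], [0, 0, -41], 1], [[0, 0, 0], [0, 0, -82], 1], [[0, 0, 0], [0, 0, -123], 1], [[0, 0, 0], [-10, 0, -136], 1], [[0, 0, 0], [-45, 0, -136], 1], [[0, 0, 0], [-80, 0, -136], 1], [[0, 0, 0], [-103, 0, -125], 1], [[0, 0, 0], [-103, 0, -90], 1]]'

```text
t: 10.53
tcp_pos: [559.3, 165.0, 268.8]
tcp_rot: [-3.13, -0.264, -0.016]
ft_force: [0.6, -0.1, 0.0]
grip_width: 0.003
grasp_force: 0.0
```

Run:
```python
from h import *
im=env.get_image('scene');cv2.imwrite('pics/s3.png',cv2.resize(im[130:370,260:520,::-1],None,fx=2.3,fy=2.3))
todo((-36,0,77))
```

```text
t 10.58 tip [-39.1   0.4  85.2] F [-2.6 -0.3 -7. ] q [ 0.09  0.08  1.73 -0.    1.34  1.5 ]
turn [-0.     0.006  0.   ]
(-36, 0, 77) [3.2 0.4 8.2]
```

View pics/s3.png

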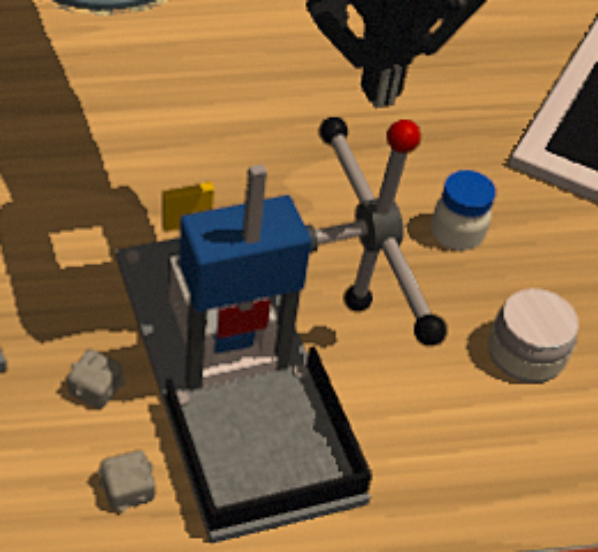

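The red ball is back near upright (crop 403,135) and the gate is almost up. About 26° remain, so I'll do the last part slowly.

Request:
drive_tool --deltas '[[[0, 0, 0], [0, 0, 12], 1], [[0, 0, 0], [7, 0, 13], 1], [[0, 0, 0], [14, 0, 13], 1], [[0, 0, 0], [21, 0, 12], 1], [[0, 0, 0], [28, 0, 12], 1], [[0, 0, 0], [34, 0, 12], 1], [[0, 0, 0], [40, 0, 13], 1], [[0, 0, 0], [45, 0, 13], 1]]'

```text
t: 11.25
tcp_pos: [604.2, 172.2, 250.1]
tcp_rot: [3.13, 0.263, -0.002]
ft_force: [-4.3, -1.8, -2.3]
grip_width: 0.002
grasp_force: 2.2
```

Request:
drive_tool --deltas '[[[0, 0, 0], [2, 0, 1], 1], [[0, 0, 0], [4, 0, 1], 1], [[0, 0, 0], [6, 0, 2], 1], [[0, 0, 0], [7, 0, 2], 1], [[0, 0, 0], [8, 0, 2], 1], [[0, 0, 0], [8, 0, 2], 1]]'

```text
t: 11.75
tcp_pos: [611.5, 173.5, 248.1]
tcp_rot: [3.13, 0.263, -0.001]
ft_force: [-2.7, -0.9, -1.7]
grip_width: -0.0
grasp_force: 1.6
```

Run:
```python
from h import *
todo((24,0,72),(30,0,70))
```

```text
t 11.75 tip [17.5  0.  76.1] F [-2.7 -0.9 -1.7] q [ 0.1   0.21  1.6  -0.    1.33  1.5 ]
turn [ 0.  0. -0.]
(24, 0, 72) [6.5 0.  4.1]
(30, 0, 70) [12.5  0.   6.1]
```

Request:
drive_tool --deltas '[[[0, 0, 0], [1, 0, 1], 1], [[0, 0, 0], [2, 0, 2], 1], [[0, 0, 0], [3, 0, 2], 1], [[0, 0, 0], [4, 0, 3], 1], [[0, 0, 0], [4, 0, 3], 1]]'

```text
t: 12.17
tcp_pos: [616.2, 174.4, 245.9]
tcp_rot: [-3.13, -0.263, -0.003]
ft_force: [-3.0, -1.6, 2.6]
grip_width: -0.004
grasp_force: 1.6
```

Request:
drive_tool --deltas '[[[0, 0, 0], [1, 0, 0], 1], [[0, 0, 0], [2, 0, 1], 1], [[0, 0, 0], [2, 0, 1], 1]]'

```text
t: 12.42
tcp_pos: [618.1, 174.7, 244.8]
tcp_rot: [-3.13, -0.263, -0.003]
ft_force: [-1.6, -0.8, 3.9]
grip_width: -0.001
grasp_force: 1.7
```

Request:
drive_tool --deltas '[[[0, 0, 0], [1, 0, 1], 1], [[0, 0, 0], [2, 0, 1], 1], [[0, 0, 0], [2, 0, 1], 1]]'

```text
t: 12.67
tcp_pos: [619.8, 175.0, 243.6]
tcp_rot: [-3.13, -0.263, -0.001]
ft_force: [-2.6, -1.2, 4.8]
grip_width: 0.002
grasp_force: 2.2
```

Request:
drive_tool --deltas '[[[0, 0, 0], [1, 0, 1], 1], [[0, 0, 0], [2, 0, 2], 1], [[0, 0, 0], [2, 0, 2], 1]]'

```text
t: 12.92
tcp_pos: [620.5, 175.1, 243.3]
tcp_rot: [3.13, 0.264, -0.005]
ft_force: [-12.8, -3.5, 14.1]
grip_width: 0.0
grasp_force: 9.1
```

Run:
```python
from h import *
todo((24,0,72))
S=env.camera_info('scene');T=env.camera_info('top')
a=[b for b in blobs(env.get_image('scene'),'red') if 400<b[0][0]<470 and b[0][1]<260];b=[b for b in blobs(env.get_image('top'),'red',15) if 200<b[0][0]<250 and 180<b[0][1]<300]
print(a,b)
if a:
    # intersect with spoke plane
    o,d=ray(S,*a[0][0]);n=np.r_[SN,0];q=o+d*((HUB-o)@n)/(d@n)-HUB;print(np.degrees(np.arctan2(q[:2]@CS,q[2])),np.hypot(q[:2]@CS,q[2]))
```

```text
t 12.92 tip [26.6  0.1 71.3] F [-12.8  -3.5  14.1] q [ 0.1   0.24  1.57 -0.    1.33  1.5 ]
turn [0.    0.004 0.   ]
(24, 0, 72) [-2.6  0.1 -0.7]
[([444.6, 212.2], [437, 205, 16, 15, 170])] []
29.22677633081148 103.48847875731624
```

The stop is felt: the force rose to about 19 N and the red ball is at about 29°, against 29.7° expected. I'll back off and go behind the ejector pad.

Request:
drive_tool --deltas '[[[0, 0, 0], [-12, 0, -2], 1], [[0, 0, 0], [-22, 0, -41], 1], [[0, 0, 0], [-22, 0, -78], 1], [[0, 0, 0], [-212, 110, -78], 1], [[0, 0, 0], [-212, 110, -78], 1], [[0, 0, 0], [-212, 110, -78], 1], [[0, 0, 0], [-212, 110, -78], 1], [[0, 0, 0], [-212, 110, -78], 1]]'

```text
t: 13.68
tcp_pos: [438.0, 37.9, 318.3]
tcp_rot: [-3.13, -0.265, -0.0]
ft_force: [-0.3, -1.1, 1.2]
grip_width: -0.003
grasp_force: 0.0
```

Run:
```python
from h import *
todo((-185,-110,146),(-185,-110,-105))
im=env.get_image('scene');cv2.imwrite('pics/s4.png',cv2.resize(im[130:370,260:520,::-1],None,fx=2.3,fy=2.3))
S=env.camera_info('scene')
print([b for b in blobs(im,'red') if 320<b[0][0]<470 and b[0][1]<330], [b for b in blobs(im,'blue') if 320<b[0][0]<430 and 200<b[0][1]<330])
for z in (32,77,109):
    q=np.r_[HUB[:2]+13*CS-110*SN,z]; print(z,proj(S,q))
```

```text
t 13.68 tip [-176.2 -104.7  146.3] F [-0.3 -1.1  1.2] q [-0.17 -0.33  1.99  0.    1.48  1.23]
turn [-0.    -0.     0.001]
(-185, -110, 146) [-8.8  5.3  0.3]
(-185, -110, -105) [ -8.9   5.4 251.3]
[([445.0, 212.3], [439, 206, 14, 14, 155]), ([365.7, 267.3], [355, 260, 23, 15, 206])] [([367.3, 240.2], [339, 215, 56, 51, 1878]), ([361.8, 278.0], [353, 274, 18, 9, 106])]
32 [362.98260911 287.30506727]
77 [364.40842778 272.95289674]
109 [365.48392884 262.09179156]
```

View pics/s4.png

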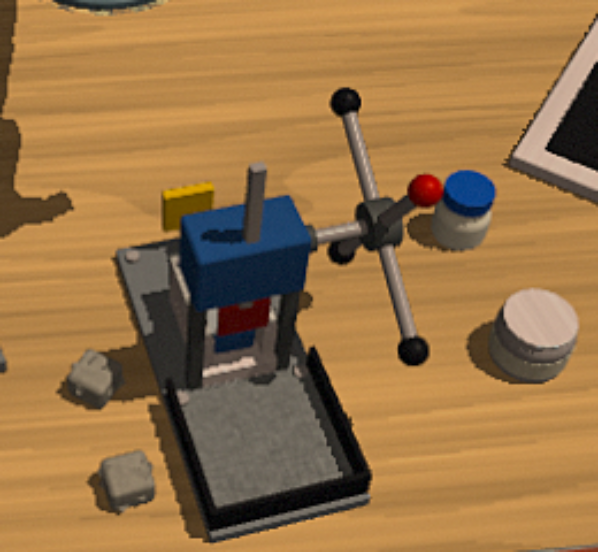

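The gate is up: its lower edge is near row 274, against 273 predicted for fully open. The red ball has stayed at (445,212). I'll lower behind the yellow pad.

Request:
drive_tool --deltas '[[[0, 0, 0], [-9, 5, 20], 1], [[0, 0, 0], [-9, 5, 60], 1], [[0, 0, 0], [-9, 5, 100], 1], [[0, 0, 0], [-9, 5, 140], 1], [[0, 0, 0], [-9, 5, 180], 1], [[0, 0, 0], [-9, 5, 220], 1], [[0, 0, 0], [-9, 5, 250], 1], [[0, 0, 0], [-9, 5, 250], 1]]'

```text
t: 14.4
tcp_pos: [425.9, 33.1, 62.8]
tcp_rot: [-3.127, -0.262, 0.02]
ft_force: [-0.9, 0.4, 0.1]
grip_width: 0.002
grasp_force: 0.0
```

Run:
```python
from h import *
todo((-156,-110,-105),(-92,-110,-105))
```

```text
t 14.4 tip [-188.9 -107.4 -109.2] F [-0.9  0.4  0.1] q [-0.19 -0.    2.21  0.    0.94  1.21]
turn [-0.005  0.013 -0.   ]
(-156, -110, -105) [32.8  2.6 -4.6]
(-92, -110, -105) [96.8  2.6 -5.4]
```

Request:
drive_tool --deltas '[[[0, 0, 0], [12, 0, 0], 1], [[0, 0, 0], [22, 0, 0], 1], [[0, 0, 0], [28, 0, 0], 1], [[0, 0, 0], [33, 0, 0], 1], [[0, 0, 0], [39, 0, 0], 1], [[0, 0, 0], [45, 0, 0], 1], [[0, 0, 0], [51, 0, 0], 1], [[0, 0, 0], [57, 0, 0], 1]]'

```text
t: 15.07
tcp_pos: [487.6, 41.7, 69.5]
tcp_rot: [-3.131, -0.264, 0.002]
ft_force: [-5.9, -1.8, 4.3]
grip_width: -0.001
grasp_force: 2.9
```

Request:
drive_tool --deltas '[[[0, 0, 0], [5, 0, 0], 1], [[0, 0, 0], [10, 0, 0], 1], [[0, 0, 0], [15, 0, 0], 1], [[0, 0, 0], [20, 0, 0], 1], [[0, 0, 0], [25, 0, 0], 1], [[0, 0, 0], [28, 0, 0], 1], [[0, 0, 0], [30, 0, 0], 1], [[0, 0, 0], [30, 0, 0], 1]]'

```text
t: 15.73
tcp_pos: [516.9, 46.7, 69.4]
tcp_rot: [-3.13, -0.264, 0.003]
ft_force: [-6.6, -2.5, 5.0]
grip_width: -0.0
grasp_force: 3.3
```

Run:
```python
from h import *
todo((-156,-110,-105),(-92,-110,-105))
```

```text
t 15.73 tip [ -96.9 -109.2 -102.6] F [-6.6 -2.5  5. ] q [-0.13  0.19  1.99 -0.    0.96  1.27]
turn [-0.     0.002  0.   ]
(-156, -110, -105) [-59.1   0.8   2.5]
(-92, -110, -105) [4.9 0.8 2.3]
```

Request:
drive_tool --deltas '[[[0, 0, 0], [1, 0, 0], 1], [[0, 0, 0], [2, 0, 0], 1], [[0, 0, 0], [3, 0, 0], 1], [[0, 0, 0], [3, 0, 0], 1]]'

```text
t: 16.07
tcp_pos: [519.6, 47.2, 69.3]
tcp_rot: [-3.13, -0.263, 0.004]
ft_force: [-8.6, -1.0, 4.5]
grip_width: 0.002
grasp_force: 3.5
```

Request:
drive_tool --deltas '[[[0, 0, 0], [1, 0, 0], 1], [[0, 0, 0], [2, 0, 0], 1], [[0, 0, 0], [2, 0, 0], 1]]'

```text
t: 16.32
tcp_pos: [520.4, 47.4, 69.1]
tcp_rot: [3.13, 0.264, -0.009]
ft_force: [-11.3, -2.6, 8.4]
grip_width: -0.0
grasp_force: 6.1
```

Run:
```python
from h import *
im=env.get_image('scene');cv2.imwrite('pics/s5.png',cv2.resize(im[130:370,260:520,::-1],None,fx=2.3,fy=2.3))
todo((-185,-110,-105))
```

```text
t 16.37 tip [ -93.4 -109.1 -102.9] F [-11.6  -4.2   7.5] q [-0.13  0.2   1.98 -0.    0.97  1.28]
turn [-0.     0.006  0.001]
(-185, -110, -105) [-91.6   0.8   2.7]
```

View pics/s5.png

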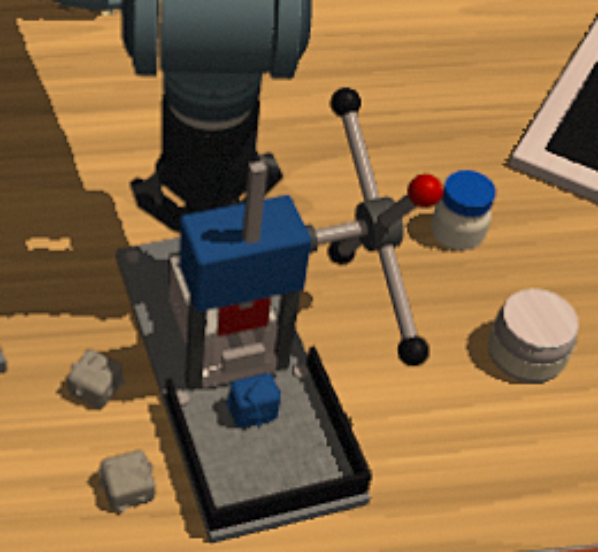

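The boulder (crop 255,400) is in the tray and the pusher stands at the mouth. I'll ease back so the slide follows, then lift away.

Request:
drive_tool --deltas '[[[0, 0, 0], [-10, 0, 0], 1], [[0, 0, 0], [-22, 0, 0], 1], [[0, 0, 0], [-34, 0, 0], 1], [[0, 0, 0], [-46, 0, 0], 1], [[0, 0, 0], [-58, 0, 0], 1], [[0, 0, 0], [-70, 0, 0], 1], [[0, 0, 0], [-85, 0, 0], 1], [[0, 0, 0], [-98, 0, 0], 1]]'

```text
t: 17.03
tcp_pos: [425.8, 31.1, 69.7]
tcp_rot: [3.131, 0.263, 0.004]
ft_force: [-0.1, -0.3, -0.5]
grip_width: 0.003
grasp_force: 0.0
```

Request:
drive_tool --deltas '[[[0, 0, 0], [0, 0, 0], 1], [[0, 0, 0], [0, 0, -30], 1], [[0, 0, 0], [0, 0, -70], 1], [[0, 0, 0], [0, 0, -110], 1], [[0, 0, 0], [0, 0, -150], 1], [[0, 0, 0], [0, 0, -180], 1], [[0, 0, 0], [0, 0, -180], 1], [[0, 0, 0], [0, 0, -180], 1]]'

```text
t: 17.7
tcp_pos: [427.7, 31.0, 252.2]
tcp_rot: [3.129, 0.263, 0.011]
ft_force: [-0.3, -0.4, -0.3]
grip_width: 0.001
grasp_force: 0.0
```

Run:
```python
from h import *
todo((-185,-110,100))
a=env.get_image('scene');b=env.get_image('top')
S=env.camera_info('scene');T=env.camera_info('top')
for c in('yellow','blue','red'):print(c,[x for x in blobs(a,c,50) if 320<x[0][0]<470 and 190<x[0][1]<340],[x for x in blobs(b,c,20) if 200<x[0][0]<320 and 170<x[0][1]<320])
cv2.imwrite('pics/s6.png',np.vstack([cv2.resize(a[150:360,260:520,::-1],(520,420)),cv2.resize(b[180:330,160:420,::-1],(520,300))])[:, :][:600])
```

```text
t 17.7 tip [-187.5 -109.8   80.2] F [-0.3 -0.4 -0.3] q [-0.19 -0.32  2.1   0.    1.35  1.21]
turn [ 0.002 -0.007  0.   ]
(-185, -110, 100) [  2.6   0.3 -19.8]
yellow [([340.6, 217.5], [331, 209, 22, 21, 281])] []
blue [([463.3, 213.7], [452, 204, 23, 20, 357]), ([367.3, 240.2], [339, 215, 56, 51, 1884]), ([371.0, 303.4], [361, 292, 21, 24, 377])] [([286.3, 237.1], [263, 219, 47, 35, 1091])]
red [([445.1, 212.3], [439, 206, 14, 14, 154]), ([365.8, 267.5], [355, 260, 23, 16, 216])] [([221.7, 216.6], [216, 211, 12, 12, 109])]
```

View pics/s6.png

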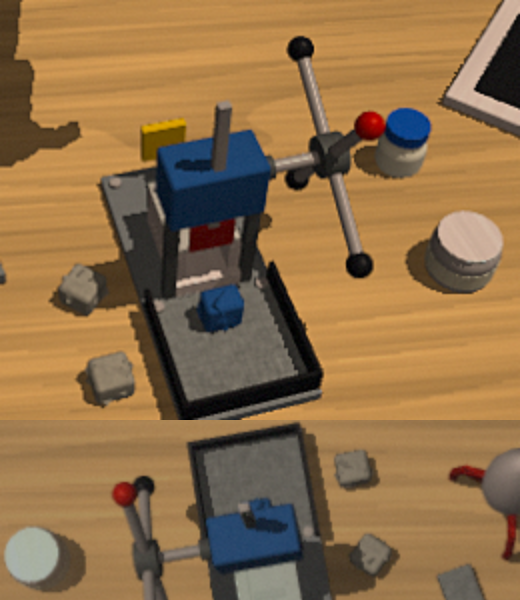

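The slide is back at its starting pixel and the gate is still up. One last check of the boulder's and capstan's positions before signing off.

Run:
```python
from h import *
S=env.camera_info('scene');T=env.camera_info('top')
O=HUB[:2]-35*CS-110*SN
q=plane(S,371,303.4,26);print('boulder',(q[:2]-O)@CS,(q[:2]-O)@SN)
p,e=tri(S,(445.1,212.3),T,(221.7,216.6));d=p-HUB;print('red',np.degrees(np.arctan2(d[:2]@CS,d[2])),e)
```

```text
boulder 82.89284664268006 4.860303834736117
red 29.205017343457254 1.2154821109412326
```

```bash
python3 -c "
from cell import env
print(env.sign_off())"
```

```text
the job is handed in; nothing more can be done
None
```

The job is handed in at about 18 s: I turned the capstan to its stop (about 19 N) with the gate fully up, the boulder is in the tray, the slide has sprung back, and nothing else on the table was touched.

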